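Set out the bottle row for the class, reversed to face them

ROBOT

A 6-joint arm with a two-finger parallel gripper is mounted at the origin on a cart in front of the work surface, level with it; the furniture and walls round the work are solid. World frame = base frame: x ahead of the robot, y to its left, z up, the work surface at z = 0. Lengths are in mm, angles in rad, forces in N, time in s.
With the tool pointing down it reaches from about 350 to 975 mm from the base axis. Payload 7.1 kg.
Tool frame: the origin (TCP) lies midway between the tips of the shut fingers; the grasp point (between the pads) lies 19 mm behind it (ctrl.grip_depth is the distance from the TCP to the grasp point, in mm); z points along the fingers, y is the line along which they close (so a half turn about z gives the same grasp; the last joint's range is limited). The gripper opens to 88 mm and grips with 3 to 60 N. Pads are 20 mm wide; open, the fingers measure 115 mm over their backs; the gripper's body (75 mm by 178 mm) begins 61 mm behind the grasp point.
Start: joints at [1.158, 0.423, 1.63, -0, 1.089, -0.019], TCP at [239.78, 577.157, 187.075] pointing down, gripper open.
Joint ranges: [-3, 3], [-0.9, 2.11], [0.09, 2.58], [-1.31, 4.45], [0.11, 2.69], [-2.54, 2.54]. Speed limits (rad/s): [2.39, 2.39, 3.01, 3.14, 3.14, 3.14].

INTERFACE

Orientations are given as a rotation vector (axis times angle).
In Python, from workcell import ctrl, cams gives the robot as it stands.
- The arm moves only by the tool move_arm, never from a script. Its argument "steps" is a list of rows, each a list of 3 entries, a list of its own where there are three numbers: the shift along the tool's x, y, z in units of 25 mm (1.0 is 25 mm), then the turn about the tool's z in units of 5 degrees (1.0 is 5 degrees), then the closure, from 0 (fully open) to 1 (shut). A call has 1 to 20 rows; each row shifts and turns the commanded pose from where the row before left it, along the tool's axes as they then stand; what a row does not reach is not made up. A row lasts 1/12 s, in which the tool goes at most 41.7 mm and 7.16 degrees, less where a joint would pass 70% of its speed; a pose out of reach is approached as far as the arm can. A call is refused whole if a number of a shift passes 1 or a number of a turn 1, either way. A call with a gripper value outside its range is refused whole. The fingers move at their own pace and stop on an object; the grip force is fixed at half the most. Time passes only in rows, so rows that do not move let the fingers close. It gives the time, the measured TCP pose, the force, the opening and the grip force at its end, in the units of the state.
- ctrl.get_obs(): the state, without advancing time (a new reading comes with each control period).
- cams.get_image(name): name is "scene" or "top" or "wrist"; returns a dict with "image" (420x560x3 uint8, red, green, blue), "camera_matrix" (3x3 intrinsics, pixels), "xyz" and "rotation" of the camera in the world; the wrist camera has in their place "mount" (4x4, takes a point from camera to tool coordinates, whose origin is the TCP and whose axes are the flange's). Camera axes: x right, y down, z forward; pixel columns grow to the right and rows downward; lengths in mm; the calibration is good to about 2 mm. A picture is of the moment at which its call begins: read the wrist's pose just before it. There is no depth.
- ctrl.close_job(): hands the job in; it is judged then, once.
Trained networks look in the newest picture that a camera, given by its name, has taken for a name from the list of things; names that differ only in an ending like _2 or _b are one class to them, and where a whole thing is asked for, a point or a joint stands for the part that bears it (a point fixed in the world has none). Each returns a list of dicts, best first, with "p" (0 to 1); they miss things now and then, are a little off and sometimes report something else, mostly with a low value. They report only what shows in the picture. A call takes as long as a camera call. They do not tell look-alikes from the thing itself.
- cams.boxes_of(camera, thing): "rect" ([centre column, centre row, width, height] in pixels, round what is visible of it).
- cams.cut_out(camera, thing): "pixels" (420x560 bool, what is visible of it) and "rect" ([centre column, centre row, width, height] in pixels, round what is visible of it).
The state is a dict: "t": time; "qpos": joint angles; "qvel": joint speeds; "joint_torque": joint torques, N m; "ee_pos": TCP position; "orientation": TCP orientation; "ft_force": force on the tool from outside, world axes, zero at the start; "moment": the same for the moment, N m; "width": finger opening in mm; "grasp_force": force on a finger pad.
Only numpy, scipy, OpenCV 4.12 (cv2) and the standard library are available. Lean on these libraries where they do the work, as an engineer would, in place of code of your own. Each camera call takes 0.05 s, during which the arm holds its last target. There are 200 camera calls.

TASK

Move the four amber bottles with coloured caps from the plywood stock rack to the black class rack, one in each hole and standing fully down. The class sits across the table and must see the row in the order you see it now, so reverse it: the bottle that now stands at your far left in the stock rack goes into the far right hole of the black rack, and so on (the coloured cards on the stock rack show where each one stood). Keep the glass bottles upright, set them down rather than drop them, and let go of them all.

Things in the scene. Friction and masses are not known exactly. Their poses are not given: they have to be found in the camera images.
- stock_rack: Pale plywood bottle rack, left or right of the black one; 80 mm deep (x), 290 mm long (y), fixed. Base board (top 6 mm above the table), over it a deck (top at 32 mm) with four 55 mm holes, 3 mm chamfer, at x = 0, y = +99, +33, -33, -99 mm. Origin: middle of the underside, on the table. x points away from the robot within 0.3 rad; +y is the left end seen from the robot.
- class_rack: Black plastic bottle rack with a grey base board, empty at the start; 80 mm deep (x), 290 mm long (y), fixed. Base board (top 6 mm above the table), over it a deck (top at 32 mm) with four 55 mm holes, 3 mm chamfer, at x = 0, y = +99, +33, -33, -99 mm. Origin: middle of the underside, on the table. x points away from the robot within 0.3 rad; +y is the left end seen from the robot.
- bottle_red: Amber-brown glass bottle with red screw cap, 45 mm diameter, 105 mm tall, about 0.2 kg. Straight body up to 65 mm, then shoulder; cap from 80 mm up, 27 mm wide. Origin: middle of the foot, z up. Starts upright on the base board in a hole of the stock rack; neighbours 66 mm apart, so grip the body above the deck with the fingers before and behind the row.
- bottle_yellow: Amber-brown glass bottle with yellow screw cap, 45 mm diameter, 105 mm tall, about 0.2 kg. Straight body up to 65 mm, then shoulder; cap from 80 mm up, 27 mm wide. Origin: middle of the foot, z up. Starts upright on the base board in a hole of the stock rack; neighbours 66 mm apart, so grip the body above the deck with the fingers before and behind the row.
- bottle_blue: Amber-brown glass bottle with blue screw cap, 45 mm diameter, 105 mm tall, about 0.2 kg. Straight body up to 65 mm, then shoulder; cap from 80 mm up, 27 mm wide. Origin: middle of the foot, z up. Starts upright on the base board in a hole of the stock rack; neighbours 66 mm apart, so grip the body above the deck with the fingers before and behind the row.
- bottle_green: Amber-brown glass bottle with green screw cap, 45 mm diameter, 105 mm tall, about 0.2 kg. Straight body up to 65 mm, then shoulder; cap from 80 mm up, 27 mm wide. Origin: middle of the foot, z up. Starts upright on the base board in a hole of the stock rack; neighbours 66 mm apart, so grip the body above the deck with the fingers before and behind the row.
- tag_red: Red card, 50 x 26 mm, sloping, clipped (fixed) to the stock rack's front edge before the hole where the red-capped bottle starts; it still marks that place when the bottle has gone. Origin: middle of the card, 50 mm in front of the hole's centre, 23 mm above the table; axes as the rack's. No higher than 34 mm.
- tag_yellow: Yellow card, 50 x 26 mm, sloping, clipped (fixed) to the stock rack's front edge before the hole where the yellow-capped bottle starts; it still marks that place when the bottle has gone. Origin: middle of the card, 50 mm in front of the hole's centre, 23 mm above the table; axes as the rack's. No higher than 34 mm.
- tag_blue: Blue card, 50 x 26 mm, sloping, clipped (fixed) to the stock rack's front edge before the hole where the blue-capped bottle starts; it still marks that place when the bottle has gone. Origin: middle of the card, 50 mm in front of the hole's centre, 23 mm above the table; axes as the rack's. No higher than 34 mm.
- tag_green: Green card, 50 x 26 mm, sloping, clipped (fixed) to the stock rack's front edge before the hole where the green-capped bottle starts; it still marks that place when the bottle has gone. Origin: middle of the card, 50 mm in front of the hole's centre, 23 mm above the table; axes as the rack's. No higher than 34 mm.
Mind the look-alikes: they are no part of the job. What is shaped like the bottle_red but purple is not meant. What is shaped like the bottle_blue but purple is not meant.

How it is judged:
By the outcome, as a careful person would: the job done as asked, in the order asked, and still so for the second after the job is handed in, with the robot touching nothing.
It also fails if it takes over 99 s, if anything falls off the work surface, if the arm or the gripper's body presses on something with over 40 N, if the wrist force passes 120 N, or if a joint passes its speed limit or range.

## Working session

There is one attempt and no reset: what is moved stays moved. The work goes in short steps, Python scripts to look and compute and a tool call to move; the robot and the scene stay as the last step left them, time stands still between calls to the robot, and variables do not carry over. Pictures are saved under pics/ and viewed, at most 14 in all, crops included, and the job is handed in when it is done.

Besides the shell and the picture viewer there is one more tool, called after "Call:" as a command line: name --argument value ..., lists and objects as JSON in quotes. move_arm: Moves the arm, as the interface text tells. Its arguments: {"type":"object","properties":{"steps":{"type":"array"}},"required":["steps"]}

```bash
ls; mkdir -p pics; python3 - <<'E'
from workcell import ctrl,cams
import cv2
o=ctrl.get_obs(); print(o)
for n in("scene","top"):
    d=cams.get_image(n); cv2.imwrite(f"pics/{n}0.png",d["image"][:,:,::-1]); print(n,d["camera_matrix"],d["xyz"],d["rotation"])
d=cams.get_image("wrist");print(d["mount"],d["camera_matrix"])
E
```

```text
pics
{'t': 0.0, 'qpos': array([ 1.15797349e+00,  4.23834241e-01,  1.63070020e+00, -1.48123145e-05,
        1.08857859e+00, -1.90101867e-02]), 'qvel': array([ 0.00052686, -0.0002598 ,  0.00020797,  0.00150243, -0.00059331,
        0.00104741]), 'joint_torque': array([ 1.51642074e-03, -5.44620574e+01, -2.73672384e+01,  6.44827215e-02,
        2.28204124e-02, -1.20671480e-04]), 'ee_pos': array([239.5604423 , 576.60233091, 186.30184573]), 'orientation': array([-6.14537830e-01, -3.08058049e+00,  2.33693406e-03]), 'ft_force': array([-0.14710656,  0.96880859, -0.50024881]), 'moment': array([0.00927409, 0.05716855, 0.0094237 ]), 'grasp_force': 0.0, 'width': 87.78112864655078}
scene [[511.20564894   0.         278.41953139]
 [  0.         511.20564894 207.4209871 ]
 [  0.           0.           1.        ]] [-254.05255657 -378.76651405  945.09725447] [-2.07274927  1.31834178 -0.5210691 ]
top [[483.71001903   0.         280.5785954 ]
 [  0.         483.71001903 208.14083021]
 [  0.           0.           1.        ]] [ 419.55669359  -27.97712688 1069.51989868] [-2.19792594  2.16887573 -0.05515306]
[[ 1.44729618e-03 -9.70464844e-01 -2.41238248e-01  6.49118445e+01]
 [ 9.99998940e-01  1.36551173e-03  5.06194654e-04  4.39689628e-01]
 [-1.61830458e-04 -2.41238725e-01  9.70465791e-01 -1.97075727e+02]
 [ 0.00000000e+00  0.00000000e+00  0.00000000e+00  1.00000000e+00]] [[317.67986474   0.         283.15807295]
 [  0.         317.67986474 209.66145777]
 [  0.           0.           1.        ]]
```

View pics/scene0.png

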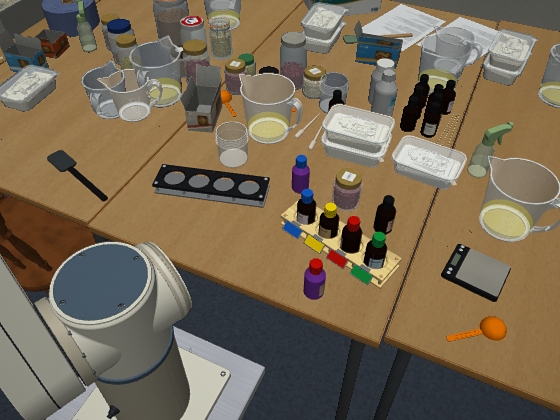

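View pics/top0.png

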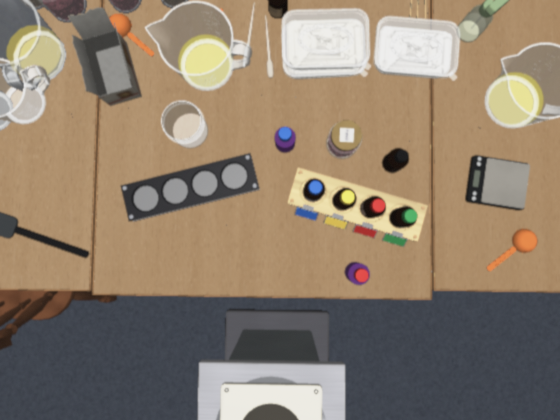

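Both views agree: the stock rack is on the right (top view, about (357,205)) with blue, yellow, red, green from left to right. The empty class rack is on the left, about (190,187) in the top view. Purple decoys stand at (285,138) and (358,273), and a dark one at (396,160). I'll fit the caps and racks in both views.

```bash
cat > h.py <<'E'
import numpy as np,cv2
from workcell import ctrl,cams
from scipy.optimize import least_squares,minimize
from scipy.spatial.transform import Rotation as R
def camof(n,d,pose=None):
    if n=="wrist":
        T=np.eye(4);T[:3,:3]=R.from_rotvec(pose[1]).as_matrix();T[:3,3]=pose[0];T=T@d["mount"];Rm,t=T[:3,:3],T[:3,3]
    else: Rm,t=np.asarray(d["rotation"],float),np.asarray(d["xyz"]); Rm=R.from_rotvec(Rm).as_matrix() if Rm.size==3 else Rm
    return np.asarray(d["camera_matrix"]),Rm,t
def proj(c,P):
    q=(np.atleast_2d(P)-c[2])@c[1]@c[0].T; return q[:,:2]/q[:,2:]
a=np.linspace(0,2*np.pi,48,endpoint=False);circ=np.c_[np.cos(a),np.sin(a)]
def cyl(x,y,z0,z1,r): return np.r_[np.c_[circ*r+[x,y],np.full(48,z0)],np.c_[circ*r+[x,y],np.full(48,z1)]]
HUE={"red":(172,6),"yellow":(22,35),"blue":(105,125),"green":(50,85)}
def capmask(img,name,pix):
    h=cv2.cvtColor(img,cv2.COLOR_RGB2HSV).astype(int);lo,hi=HUE[name];H=h[...,0]
    m=((H>=lo)|(H<=hi)) if lo>hi else ((H>=lo)&(H<=hi))
    m=(m&(h[...,1]>120)&(h[...,2]>60)&pix).astype(np.uint8)
    n,l,s,_=cv2.connectedComponentsWithStats(m)
    i=1+np.argmax(s[1:,4]);return l==i
def bb(p): return np.r_[p.min(0),p.max(0)]
def mbb(m): y,x=np.nonzero(m); return np.array([x.min()-.5,y.min()-.5,x.max()+.5,y.max()+.5])
def box(x,y,th,h=32,z0=0,L=290,W=80):
    c,s=np.cos(th),np.sin(th);q=np.array([[i*W/2,j*L/2] for i in(-1,1) for j in(-1,1)])@np.array([[c,s],[-s,c]])+[x,y]
    return np.r_[np.c_[q,np.full(4,z0)],np.c_[q,np.full(4,h)]]
E
python3 - <<'E'
from h import *
C={};I={}
for n in("top","scene"): d=cams.get_image(n);C[n]=camof(n,d);I[n]=d["image"]
print({n:proj(C[n],[[0,0,0]]) for n in C})
for b in HUE:
    for n in C: print(b,n,[(np.round(e["rect"]).astype(int).tolist(),round(e["p"],2)) for e in cams.boxes_of(n,"bottle_"+b)][:6])
ms={}
for r in("class_rack","stock_rack"):
    for n in C:
        L=cams.cut_out(n,r); print(r,n,[(np.round(e["rect"]).tolist(),round(e["p"],2)) for e in L])
        ms[r,n]=L[0]["pixels"]
np.savez("ms.npz",**{r+"_"+n:m for (r,n),m in ms.items()})
def hullm(c,P):
    S=8;m=np.zeros((420,560),np.uint8);cv2.fillConvexPoly(m,cv2.convexHull(np.round(proj(c,P)*S).astype(np.int32)),1,shift=3);return m>0
for r in("class_rack","stock_rack"):
    H={}
    for n in C:
        y,x=np.nonzero(ms[r,n]);m=np.zeros((420,560),np.uint8);cv2.fillConvexPoly(m,cv2.convexHull(np.c_[x,y].astype(np.int32)),1);H[n]=m>0
    for sub in(("top","scene"),("top",),("scene",)):
        f=lambda p:sum(1-(H[n]&hullm(C[n],box(*p[:2],p[2]/100))).sum()/(H[n]|hullm(C[n],box(*p[:2],p[2]/100))).sum() for n in sub)
        x0=[430,170,20] if r[0]=="c" else [420,-200,-25]
        o=minimize(f,x0,method="Nelder-Mead",options=dict(initial_simplex=np.array(x0)+np.array([[0,0,0],[15,0,0],[0,15,0],[0,0,10]])));print(r,sub,o.x.round(1),o.fun)
E
```

```text
{'top': array([[270.86488055, 433.72259104]]), 'scene': array([[152.60818085, 400.1968035 ]])}
red top [([373, 208, 27, 24], 0.71), ([357, 274, 22, 20], 0.56), ([363, 232, 22, 13], 0.54)]
red scene [([351, 234, 20, 38], 0.8), ([314, 278, 22, 41], 0.61)]
yellow top [([343, 199, 28, 26], 0.68)]
yellow scene [([329, 222, 20, 34], 0.89)]
blue top [([313, 189, 26, 25], 0.84), ([283, 140, 19, 20], 0.69)]
blue scene [([300, 172, 15, 36], 0.67)]
green top [([406, 217, 24, 22], 0.8)]
green scene [([374, 248, 23, 36], 0.95)]
class_rack top [([190.0, 187.0, 137.0, 66.0], 0.91)]
class_rack scene [([211.0, 187.0, 109.0, 46.0], 0.94)]
stock_rack top [([357.0, 205.0, 140.0, 71.0], 0.77)]
stock_rack scene [([340.0, 246.0, 121.0, 95.0], 0.91)]
class_rack ('top', 'scene') [530.8 183.9  25.9] 0.09554552853295173
class_rack ('top',) [527.9 183.4  25.8] 0.02873878821160536
class_rack ('scene',) [532.3 181.8  25.5] 0.019878520154610668
stock_rack ('top', 'scene') [ 497.7 -179.5  -28.3] 0.07509271384447036
stock_rack ('top',) [ 495.8 -178.6  -27.4] 0.022814382186530424
stock_rack ('scene',) [ 499.1 -180.2  -27.7] 0.020625415834996663
```

```bash
python3 - <<'E'
from h import *
D={n:cams.get_image(n) for n in("top","scene")};C={n:camof(n,D[n]) for n in D}
th=-.277;X0=np.array([497.5,-179.5]);P={}
for b,y in zip(("blue","yellow","red","green"),(99,33,-33,-99)):
    g=X0+y*np.array([-np.sin(th),np.cos(th)]);M={}
    for n in C:
        u=proj(C[n],[[*g,97]])[0];pix=np.zeros((420,560),np.uint8);cv2.circle(pix,tuple(int(v) for v in u.round()),16 if n=="top" else 17,1,-1)
        m=capmask(D[n]["image"],b,pix>0);M[n]=(mbb(m),m.sum())
    f=lambda p:np.concatenate([bb(proj(C[n],cyl(p[0],p[1],p[2]-25,p[2],13.5)))-M[n][0] for n in C])
    o=least_squares(f,[*g,105],loss="soft_l1");P[b]=o.x
    print(b,"rackhole",g.round(1),"fit",o.x.round(1),"res",f(o.x).round(1),[M[n][1] for n in M])
Q=np.array([P[b] for b in P]);print("mean",Q.mean(0));d=Q[0]-Q[3];print("yaw",np.arctan2(-d[0],d[1]),np.linalg.norm(d[:2]))
# class rack: holes = ellipses in the top view (deck edge)
g=cv2.cvtColor(D["top"]["image"],cv2.COLOR_RGB2GRAY)
cv2.imwrite("pics/cr.png",cv2.resize(D["top"]["image"][140:240,110:270,::-1],None,fx=4,fy=4,interpolation=cv2.INTER_CUBIC))
for t in((529,183,.257),):
  for y in(99,33,-33,-99):
    h=np.array(t[:2])+y*np.array([-np.sin(t[2]),np.cos(t[2])]);e=[proj(C["top"],np.c_[circ*r+h,np.full(48,z)]) for r,z in((27.5,32),(27.5,6))]
    print(h.round(1),[bb(k).round(1) for k in e])
E
```

```text
blue rackhole [524.6 -84.3] fit [524.3 -85.  112.1] res [ 0.9 -0.   0.1 -0.3 -0.6  0.1 -0.5 -0. ] [np.int64(179), np.int64(154)]
yellow rackhole [ 506.5 -147.8] fit [ 506.5 -149.6  111.2] res [ 0.5  0.3  0.5 -1.2 -0.6 -0.1 -0.8  0.2] [np.int64(197), np.int64(171)]
red rackhole [ 488.5 -211.2] fit [ 490.  -210.4  109.5] res [ 0.2  0.1  1.1 -0.7 -1.  -0.2 -0.5  0.4] [np.int64(181), np.int64(170)]
green rackhole [ 470.4 -274.7] fit [ 469.7 -275.1  109.3] res [ 0.1 -0.3  2.8 -0.3 -1.  -0.4 -0.7  0.8] [np.int64(147), np.int64(165)]
mean [ 497.62933966 -180.0362076   110.54315842]
yaw -0.2795466611347685 197.79148381436696
[503.8 278.7] [array([132.2, 184.9, 157.5, 210.3]), array([135.9, 186.2, 160.7, 211. ])]
[520.6 214.9] [array([161.8, 177.6, 187.2, 202.9]), array([164.9, 179.1, 189.6, 203.8])]
[537.4 151.1] [array([191.5, 170.2, 216.9, 195.5]), array([193.8, 171.9, 218.6, 196.6])]
[554.2  87.3] [array([221.2, 162.9, 246.6, 188.2]), array([222.7, 164.7, 247.5, 189.4])]
```

View pics/cr.png

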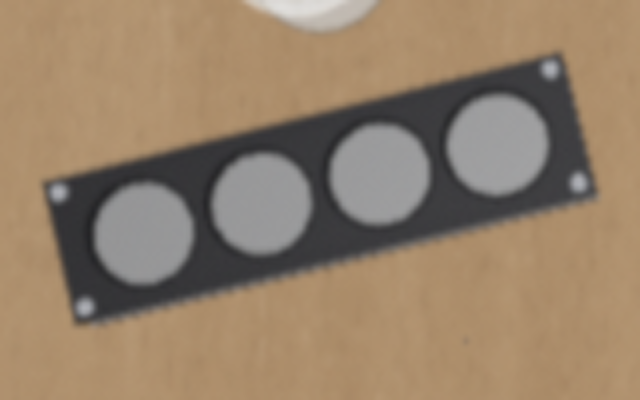

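The caps' top height fits at 110 mm (expected 111), and the hole discs match the fitted class rack pose to about 1 mm. The clutter behind the stock rack looks close, so I'll check it against the finger footprints.

```bash
python3 - <<'E'
from h import *
out=[]
th=-.279;r=np.array([[np.cos(th),-np.sin(th)],[np.sin(th),np.cos(th)]])
for n,(c0,r0) in {"top":(270,115),"scene":(270,145)}.items():
    d=cams.get_image(n);c=camof(n,d);S=4
    im=cv2.resize(d["image"][r0:r0+145,c0:c0+170,::-1],None,fx=S,fy=S,interpolation=cv2.INTER_CUBIC)
    im=cv2.resize(im,None,fx=.58,fy=1*.58) if 0 else im
    for y in(99,33,-33,-99):
        for s in(-1,1):
            q=np.array([[s*30,y-12],[s*30,y+12],[s*44,y+12],[s*44,y-12]])@r.T+[497.6,-180]
            for z,col in((40,(0,255,255)),(0,(255,255,0))):
                cv2.polylines(im,[np.round((proj(c,np.c_[q,np.full(4,z)])+.5-[c0,r0])*S).astype(int)],True,col,1)
    cv2.imwrite(f"pics/crop_{n}.png",im)
    print(n,[[ (t,np.round(e["rect"]).tolist()) for e in cams.boxes_of(n,t)][:1] for t in("tag_blue","tag_green")])
E
```

```text
top [[('tag_blue', [306.0, 213.0, 29.0, 13.0])], [('tag_green', [392.0, 239.0, 25.0, 11.0])]]
scene [[('tag_blue', [290.0, 229.0, 18.0, 14.0])], [('tag_green', [360.0, 272.0, 20.0, 19.0])]]
```

View pics/crop_top.png

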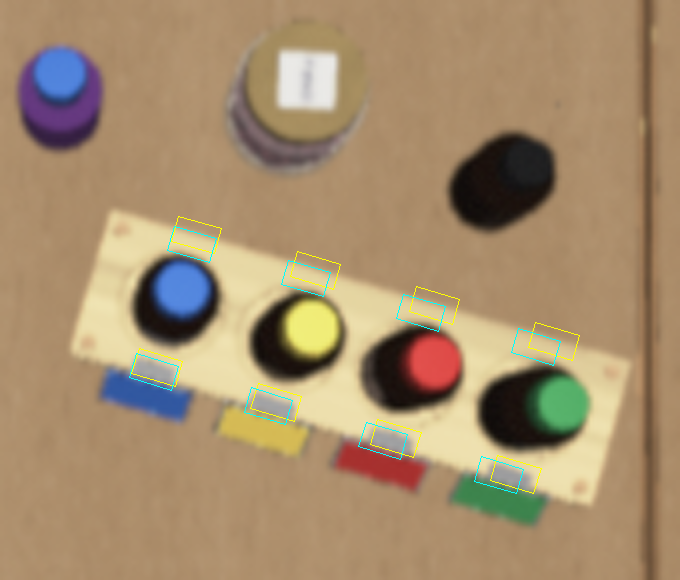

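View pics/crop_scene.png

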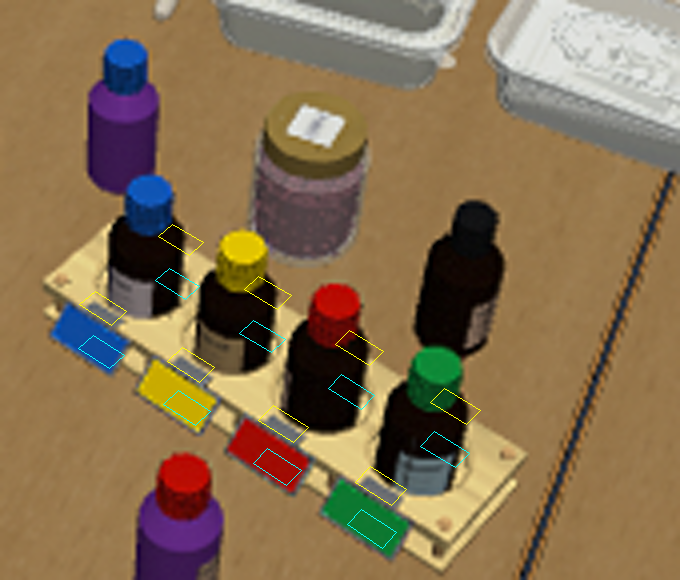

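The front tags and the finger footprints line up. The jar and the dark bottle stand more than 50 mm behind the row, so the fingers are clear. First I'll turn the gripper to the stock rack's yaw, while it is still far from everything.

Call:
move_arm --steps '[[[0,0,0],1,0.2],[[0,0,0],1,0.2],[[0,0,0],1,0.2],[[0,0,0],1,0.2],[[0,0,0],1,0.2],[[0,0,0],1,0.2],[[0,0,0],1,0.2],[[0,0,0],1,0.2],[[0,0,0],1,0.2],[[0,0,0],1,0.2],[[0,0,0],1,0.2],[[0,0,0],1,0.2],[[0,0,0],1,0.2],[[0,0,0],1,0.2],[[0,0,0],1,0.2],[[0,0,0],1,0.2],[[0,0,0],0.7,0.2],[[0,0,0],0,0.2]]'

```text
t: 2.75
ee_pos: [239.8, 577.2, 187.1]
orientation: [2.512, 1.887, -0.0]
ft_force: [0.1, 0.0, 0.2]
width: 70.2
grasp_force: 0.0
```

```bash
cat >> h.py <<'E'
ST=dict(zip(("blue","yellow","red","green"),(99,33,-33,-99)))
RK={"stock":(497.6,-180.,-.279),"class":(530.,184.,.258)}
def hole(rack,y):
    x,yy,t=RK[rack];return np.array([x-y*np.sin(t),yy+y*np.cos(t)]),t
def rel(rack,y,z):
    "shift left, in tool axes and units of a row, and turn left in units"
    o=ctrl.get_obs();M=R.from_rotvec(o["orientation"]).as_matrix();p,t=hole(rack,y)
    d=M.T@(np.r_[p,z]-o["ee_pos"]);yaw=np.arctan2(M[1,1],M[0,1]);dt=-(t-yaw);
    M2=M@R.from_rotvec([0,0,dt]).as_matrix();d2=M2.T@(np.r_[p,z]-o["ee_pos"])
    print(rack,y,"t",round(o["t"],2),"pos",o["ee_pos"].round(1),"shift",(d/25).round(2),"turn",round(np.rad2deg(dt)/5,2),"shift after turn",(d2/25).round(2),"tilt",np.rad2deg(np.arccos(-M[2,2])).round(2),"w",round(o["width"],1),"F",o["ft_force"].round(1))
E
python3 - <<'E'
from h import *
rel("stock",99,180)
D={n:cams.get_image(n) for n in("top","scene")};C={n:camof(n,D[n]) for n in D}
for k,u in {"jar":((346.75,135),(349,176)),"dark":((402,155),(389,197.5))}.items():
    f=lambda p:np.concatenate([proj(C[n],p)[0]-v for n,v in zip(C,u)])
    print(k,least_squares(f,[550,-150,100]).x)
E
```

```text
stock 99 t 2.75 pos [239.8 577.2 187.1] shift [-22.25  18.33   0.28] turn -0.04 shift after turn [-22.32  18.25   0.28] tilt 0.0 w 70.2 F [0.1 0.  0.2]
jar [ 632.58021922 -149.6878435    94.52107749]
dark [ 590.97215935 -259.51158637  106.21187007]
```

Call:
move_arm --steps '[[[-0.5,0.4,0],0,0.2],[[-1,0.8,0],0,0.2],[[-1,0.8,0],0,0.2],[[-1,0.8,0],0,0.2],[[-1,0.8,0],0,0.2],[[-1,0.8,0],0,0.2],[[-1,0.8,0],0,0.2],[[-1,0.8,0],0,0.2],[[-1,0.8,0],0,0.2],[[-1,0.8,0],0,0.2],[[-1,0.8,0],0,0.2],[[-1,0.8,0],0,0.2],[[-1,0.8,0],0,0.2],[[-1,0.8,0],0,0.2],[[-1,0.8,0],0,0.2],[[-1,0.8,0],0,0.2],[[-1,0.8,0],0,0.2],[[-1,0.8,0],0,0.2],[[-1,0.8,0],0,0.2],[[-1,0.8,0],0,0.2]]'

```text
t: 4.52
ee_pos: [480.2, -0.8, 187.3]
orientation: [2.508, 1.891, 0.001]
ft_force: [0.2, 0.4, 0.3]
width: 70.6
grasp_force: 0.0
```

Call:
move_arm --steps '[[[-1,0.9,0],0,0.2],[[-1,0.9,0],0,0.2],[[-0.5,0.5,0],0,0.2],[[-0.2,0.3,0],0,0.2],[[0,0,0],0,0.2],[[0,0,0],0,0.2]]'

```text
t: 5.02
ee_pos: [523.1, -81.6, 186.8]
orientation: [-2.509, -1.889, 0.001]
ft_force: [-0.1, 0.1, -0.2]
width: 70.3
grasp_force: 0.0
```

```bash
python3 - <<'E'
from h import *
rel("stock",99,180); rel("stock",99,42)
o=ctrl.get_obs();d=cams.get_image("wrist");c=camof("wrist",d,(o["ee_pos"],o["orientation"]))
im=d["image"][:,:,::-1].copy()
for y in(99,33,-33,-99):
    p,_=hole("stock",y)
    for z,r in((111,13.5),(32,27.5)): cv2.polylines(im,[np.round(proj(c,np.c_[circ*r+p,np.full(48,z)])).astype(int)],True,(255,255,0),1)
cv2.imwrite("pics/w1.png",im)
E
```

```text
stock 99 t 5.02 pos [523.1 -81.6 186.8] shift [-0.1   0.1   0.27] turn -0.01 shift after turn [-0.1   0.1   0.27] tilt 0.05 w 70.3 F [-0.1  0.1 -0.2]
stock 99 t 5.02 pos [523.1 -81.6 186.8] shift [-0.11  0.11  5.79] turn -0.01 shift after turn [-0.11  0.11  5.79] tilt 0.05 w 70.3 F [-0.1  0.1 -0.2]
```

View pics/w1.png

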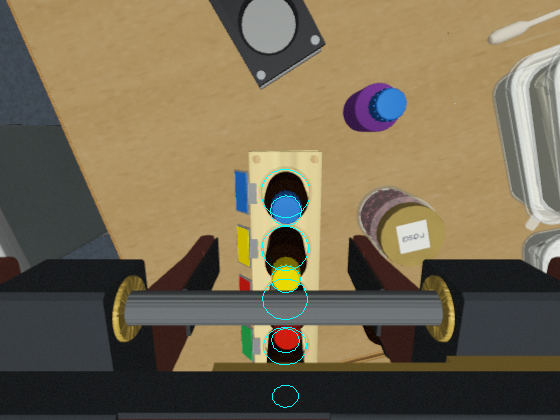

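The wrist view confirms the pose: the projected blue cap ring sits on the blue cap at (286,208) and the yellow one on the yellow cap at (286,279). I'll descend and grip.

Call:
move_arm --steps '[[[-0.1,0.1,0.5],0,0.2],[[0,0,0.8],0,0.2],[[0,0,0.8],0,0.2],[[0,0,0.8],0,0.2],[[0,0,0.8],0,0.2],[[0,0,0.8],0,0.2],[[0,0,0.7],0,0.2],[[0,0,0.4],0,0.2],[[0,0,0.2],0,0.2],[[0,0,0],0,0.2],[[0,0,0],0,0.7],[[0,0,0],0,0.7],[[0,0,0],0,0.7],[[0,0,0],0,0.7],[[0,0,0],0,0.7],[[0,0,0],0,0.7]]'

```text
t: 6.4
ee_pos: [525.1, -85.2, 42.4]
orientation: [2.51, 1.889, 0.0]
ft_force: [-1.3, 0.9, 1.9]
width: 34.3
grasp_force: 27.1
```

The opening of 34 mm is narrower than the 45 mm body, so I'll check before lifting.

Call:
move_arm --steps '[[[0,0,0],0,0.7],[[0,0,0],0,0.7]]'

```text
t: 6.57
ee_pos: [525.0, -85.2, 42.3]
orientation: [-2.51, -1.889, 0.0]
ft_force: [-1.3, 0.4, 4.6]
width: 34.1
grasp_force: 27.6
```

```bash
python3 - <<'E'
from h import *
rel("stock",99,42)
d=cams.get_image("wrist");s=cams.get_image("scene")
a=cv2.resize(d["image"][160:330,200:380],None,fx=2.2,fy=2.2);b=cv2.resize(s["image"][150:290,260:420],None,fx=2.4,fy=2.4)
h=max(a.shape[0],b.shape[0]);im=np.zeros((h,a.shape[1]+b.shape[1],3),np.uint8);im[:a.shape[0],:a.shape[1]]=a;im[:b.shape[0],a.shape[1]:]=b
print(im.shape);cv2.imwrite("pics/g1.png",im[:,:,::-1])
E
```

```text
stock 99 t 6.57 pos [525.  -85.2  42.3] shift [ 0.01 -0.01  0.01] turn -0.02 shift after turn [ 0.01 -0.01  0.01] tilt 0.01 w 34.1 F [-1.3  0.4  4.6]
(374, 780, 3)
```

View pics/g1.png

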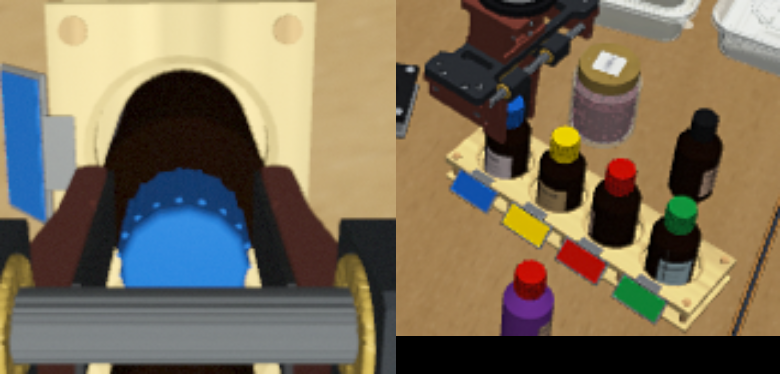

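The pads seem to bear on the bottle, but 34 mm and a growing upward force suggest shoulder contact. I'll reopen, go 6 mm lower and close again.

Call:
move_arm --steps '[[[0,0,0],0,0.2],[[0,0,0],0,0.2],[[0,0,0],0,0.2],[[0,0,0.1],0,0.2],[[0,0,0.1],0,0.2],[[0,0,0],0,0.2],[[0,0,0],0,0.7],[[0,0,0],0,0.7],[[0,0,0],0,0.7],[[0,0,0],0,0.7],[[0,0,0],0,0.7],[[0,0,0],0,0.7]]'

```text
t: 7.67
ee_pos: [525.0, -85.1, 37.0]
orientation: [-2.51, -1.889, 0.0]
ft_force: [0.1, 0.2, -1.9]
width: 40.0
grasp_force: 26.2
```

```bash
python3 - <<'E'
from h import *
rel("stock",99,42)
n="scene";d=cams.get_image(n);c=camof(n,d);im=cv2.resize(d["image"][130:270,230:420,::-1],None,fx=4,fy=4,interpolation=cv2.INTER_CUBIC)
o=ctrl.get_obs();M=R.from_rotvec(o["orientation"]).as_matrix()
for z in(0,-19):
  for s in(-1,1):
    q=[o["ee_pos"]+M@np.array([a,s*o["width"]/2,z]) for a in(-10,10)]
    cv2.line(im,*[tuple(int(v) for v in (k-[230,130]+.5)*4) for k in proj(c,q)],(0,255,255),1)
cv2.imwrite("pics/g2.png",im)
E
```

```text
stock 99 t 7.67 pos [525.  -85.1  37. ] shift [ 0.01 -0.01 -0.2 ] turn -0.02 shift after turn [ 0.01 -0.01 -0.2 ] tilt 0.02 w 40.0 F [ 0.1  0.2 -1.9]
```

View pics/g2.png

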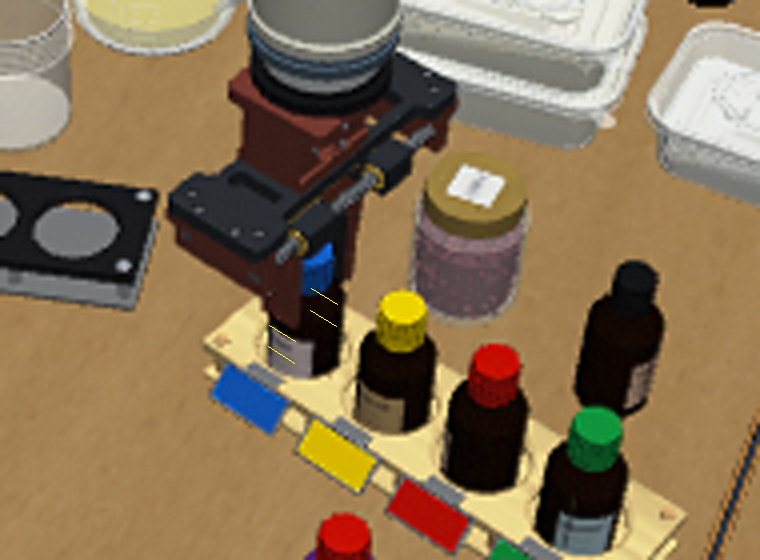

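```bash
python3 - <<'E'
from h import *
o=ctrl.get_obs();d=cams.get_image("wrist");P=(o["ee_pos"],o["orientation"]);c=camof("wrist",d,P);M=R.from_rotvec(P[1]).as_matrix()
S=4;c0,r0=190,190;im=cv2.resize(d["image"][r0:r0+130,c0:c0+190,::-1],None,fx=S,fy=S,interpolation=cv2.INTER_CUBIC)
im=cv2.convertScaleAbs(im,alpha=1.8,beta=20)
px=lambda q:np.round((proj(c,q)-[c0,r0]+.5)*S).astype(int)
p,_=hole("stock",99)
for z,r in((111,13.5),(86,13.5),(71,22.5)): cv2.polylines(im,[px(np.c_[circ*r+p,np.full(48,z)])],True,(255,255,0),1)
for z,col in((0,(0,255,255)),(-19,(0,255,0))):
  for s in(-1,1):
    cv2.polylines(im,[px([P[0]+M@np.array([a,s*o["width"]/2,z]) for a in(-10,10)])],False,col,2)
cv2.imwrite("pics/g3.png",im)
E
```

```text
(no output)
```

View pics/g3.png

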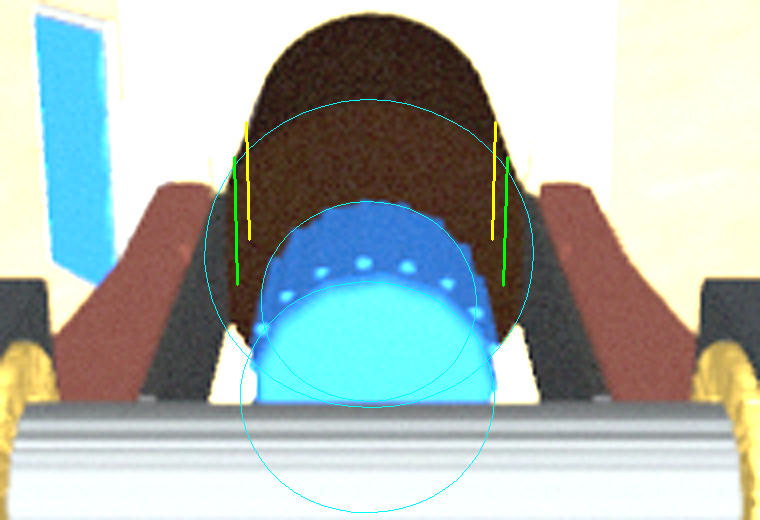

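The wrist geometry at two openings (70 and 40 mm) puts the real finger tips about 35–40 mm behind the reported TCP. That explains the pads closing on the shoulder. I'll go down in steps and watch width and force.

Call:
move_arm --steps '[[[0,0,0],0,0.2],[[0,0,0],0,0.2],[[0,0,0],0,0.2],[[0,0,0.1],0,0.2],[[0,0,0.1],0,0.2],[[0,0,0.1],0,0.2],[[0,0,0],0,0.7],[[0,0,0],0,0.7],[[0,0,0],0,0.7],[[0,0,0],0,0.7],[[0,0,0],0,0.7],[[0,0,0],0,0.7]]'

```text
t: 8.77
ee_pos: [525.1, -85.2, 29.6]
orientation: [-2.51, -1.889, 0.0]
ft_force: [0.1, -0.1, -0.3]
width: 43.3
grasp_force: 30.0
```

```bash
python3 -c "
from h import *
print(ctrl.grip_depth);rel('stock',99,15)"
```

```text
18.700000000000003
stock 99 t 8.77 pos [525.1 -85.2  29.6] shift [ 0.01 -0.01  0.59] turn -0.02 shift after turn [ 0.01 -0.01  0.59] tilt 0.01 w 43.3 F [ 0.1 -0.1 -0.3]
```

Call:
move_arm --steps '[[[0,0,0],0,0.2],[[0,0,0],0,0.2],[[0,0,0],0,0.2],[[0,0,0.1],0,0.2],[[0,0,0.1],0,0.2],[[0,0,0.1],0,0.2],[[0,0,0.1],0,0.2],[[0,0,0],0,0.7],[[0,0,0],0,0.7],[[0,0,0],0,0.7],[[0,0,0],0,0.7],[[0,0,0],0,0.7],[[0,0,0],0,0.7]]'

```text
t: 9.85
ee_pos: [525.1, -85.2, 19.7]
orientation: [2.51, 1.889, 0.0]
ft_force: [-0.5, 0.2, 1.0]
width: 43.5
grasp_force: 30.0
```

A constant 43.5 mm with no vertical force means the pads are on the straight body. Lifting.

Call:
move_arm --steps '[[[0,0,-0.1],0,0.7],[[0,0,-0.3],0,0.7],[[0,0,-0.5],0,0.7],[[0,0,-0.8],0,0.7],[[0,0,-0.8],0,0.7],[[0,0,-0.8],0,0.7],[[0,0,-0.8],0,0.7],[[0,0,-0.6],0,0.7],[[0,0,-0.3],0,0.7],[[0,0,0],0,0.7]]'

```text
t: 10.68
ee_pos: [526.3, -85.4, 146.6]
orientation: [2.508, 1.888, 0.004]
ft_force: [0.8, -0.1, -2.2]
width: 43.6
grasp_force: 30.0
```

```bash
python3 -c "
from h import *
rel('class',-99,145)"
```

```text
class -99 t 10.68 pos [526.3 -85.4 146.6] shift [ 7.   -0.81  0.06] turn -6.17 shift after turn [6.42 2.89 0.06] tilt 0.2 w 43.6 F [ 0.8 -0.1 -2.2]
```

Call:
move_arm --steps '[[[0,0,0],-0.5,0.7],[[0,0,0],-1,0.7],[[0,0,0],-1,0.7],[[0,0,0],-1,0.7],[[0,0,0],-1,0.7],[[0,0,0],-1,0.7],[[0,0,0],-0.6,0.7],[[0.3,0.15,0],0,0.7],[[0.7,0.3,0],0,0.7],[[0.9,0.4,0],0,0.7],[[0.9,0.4,0],0,0.7],[[0.9,0.4,0],0,0.7],[[0.9,0.4,0],0,0.7],[[0.8,0.4,0],0,0.7],[[0.6,0.3,0],0,0.7],[[0.4,0.1,0],0,0.7],[[0,0,0],0,0.7],[[0,0,0],0,0.7],[[0,0,0],0,0.7]]'

```text
t: 12.27
ee_pos: [553.7, 86.9, 144.2]
orientation: [-1.925, -2.482, 0.001]
ft_force: [0.1, -0.8, -1.0]
width: 43.7
grasp_force: 30.0
```

```bash
python3 - <<'E'
from h import *
rel('class',-99,145)
o=ctrl.get_obs();D={"wrist":cams.get_image("wrist"),"top":cams.get_image("top"),"scene":cams.get_image("scene")}
P=(o["ee_pos"],o["orientation"]);T=[]
for n,d in D.items():
    c=camof(n,d,P);im=d["image"][:,:,::-1].copy();S=3
    p,_=hole("class",-99)
    q=proj(c,np.r_[p,100]);c0,r0=(int(np.clip(q[0,0]-65,0,430)),int(np.clip(q[0,1]-75,0,270)))
    if n=="wrist": c0,r0=(215,130)
    im=cv2.resize(im[r0:r0+150,c0:c0+130],None,fx=2,fy=2,interpolation=cv2.INTER_CUBIC)
    for y in(-99,-33):
        p,_=hole("class",y);cv2.polylines(im,[np.round((proj(c,np.c_[circ*27.5+p,np.full(48,32)])-[c0,r0]+.5)*2).astype(int)],True,(255,255,0),1)
    T.append(im)
cv2.imwrite("pics/p1.png",np.hstack(T))
E
```

```text
class -99 t 12.27 pos [553.7  86.9 144.2] shift [ 0.04  0.07 -0.03] turn -0.08 shift after turn [ 0.04  0.07 -0.03] tilt 0.05 w 43.7 F [ 0.1 -0.8 -1. ]
```

View pics/p1.png

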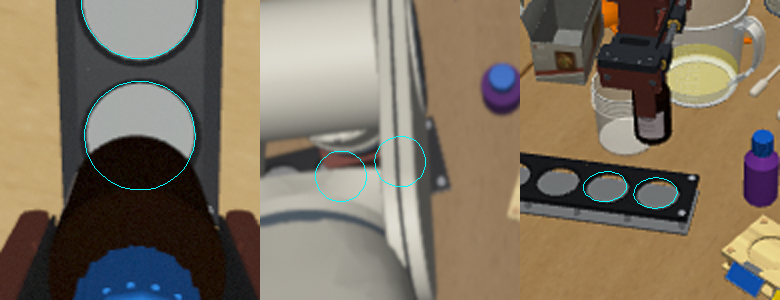

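The wrist and scene views show the bottle held upright. The fitted ring lies exactly on the target hole rim, at (140,135) in the wrist crop. Lowering.

Call:
move_arm --steps '[[[0.04,0.07,0.3],0,0.7],[[0,0,0.6],0,0.7],[[0,0,0.8],0,0.7],[[0,0,0.8],0,0.7],[[0,0,0.6],0,0.7],[[0,0,0.4],0,0.7],[[0,0,0.3],0,0.7],[[0,0,0.3],0,0.7],[[0,0,0.3],0,0.7],[[0,0,0.2],0,0.7],[[0,0,0.15],0,0.7],[[0,0,0.1],0,0.7],[[0,0,0],0,0.7],[[0,0,0.07],0,0.7],[[0,0,0],0,0.7],[[0,0,0],0,0.7]]'

```text
t: 13.75
ee_pos: [555.9, 89.0, 21.8]
orientation: [1.924, 2.483, 0.0]
ft_force: [0.1, -0.1, -1.4]
width: 43.5
grasp_force: 30.0
```

Call:
move_arm --steps '[[[0,0,0.06],0,0.7],[[0,0,0.04],0,0.7],[[0,0,0],0,0.7],[[0,0,0],0,0.7]]'

```text
t: 14.08
ee_pos: [556.0, 89.0, 19.6]
orientation: [1.924, 2.483, 0.001]
ft_force: [-1.3, -0.7, 5.1]
width: 43.7
grasp_force: 30.0
```

Touchdown at the same height as in the stock rack. Release and rise.

Call:
move_arm --steps '[[[0,0,0],0,0.4],[[0,0,0],0,0.3],[[0,0,0],0,0.2],[[0,0,0],0,0.2],[[0,0,-0.3],0,0.2],[[0,0,-0.6],0,0.2],[[0,0,-0.9],0,0.2],[[0,0,-0.9],0,0.2],[[0,0,-0.9],0,0.2],[[0,0,-0.7],0,0.2],[[0,0,-0.4],0,0.2],[[0,0,0],0,0.2]]'

```text
t: 15.08
ee_pos: [557.3, 89.2, 139.1]
orientation: [1.923, 2.481, 0.005]
ft_force: [0.1, 0.4, 0.4]
width: 70.2
grasp_force: 0.0
```

```bash
python3 -c "
from h import *
rel('stock',33,137)"
```

```text
stock 33 t 15.08 pos [557.3  89.2 139.1] shift [-8.69 -4.33  0.07] turn 6.08 shift after turn [-9.69  0.67  0.07] tilt 0.25 w 70.2 F [0.1 0.4 0.4]
```

Call:
move_arm --steps '[[[0,0,0],0.5,0.2],[[0,0,0],1,0.2],[[0,0,0],1,0.2],[[0,0,0],1,0.2],[[0,0,0],1,0.2],[[0,0,0],1,0.2],[[-0.4,0,0],0.6,0.2],[[-0.8,0.1,0],0,0.2],[[-1,0.1,0],0,0.2],[[-1,0.1,0],0,0.2],[[-1,0.1,0],0,0.2],[[-1,0.1,0],0,0.2],[[-1,0.1,0],0,0.2],[[-1,0.1,0],0,0.2],[[-1,0.1,0],0,0.2],[[-0.8,0,0],0,0.2],[[-0.5,0,0],0,0.2],[[-0.2,0,0],0,0.2],[[0,0,0],0,0.2],[[0,0,0],0,0.2]]'

```text
t: 16.75
ee_pos: [508.2, -149.2, 136.2]
orientation: [-2.51, -1.888, 0.0]
ft_force: [0.4, 0.4, -0.6]
width: 70.1
grasp_force: 0.0
```

```bash
python3 -c "
from h import *
rel('stock',33,20)"
```

```text
stock 33 t 16.75 pos [ 508.2 -149.2  136.2] shift [ 0.02 -0.07  4.65] turn -0.02 shift after turn [ 0.02 -0.07  4.65] tilt 0.04 w 70.1 F [ 0.4  0.4 -0.6]
```

Call:
move_arm --steps '[[[0,-0.07,0.4],0,0.2],[[0,0,0.8],0,0.2],[[0,0,0.9],0,0.2],[[0,0,0.9],0,0.2],[[0,0,0.7],0,0.2],[[0,0,0.5],0,0.2],[[0,0,0.3],0,0.2],[[0,0,0.15],0,0.2],[[0,0,0],0,0.2],[[0,0,0],0,0.7],[[0,0,0],0,0.7],[[0,0,0],0,0.7],[[0,0,0],0,0.7],[[0,0,0],0,0.7],[[0,0,0],0,0.7]]'

```text
t: 18.0
ee_pos: [506.8, -149.4, 20.9]
orientation: [2.51, 1.889, 0.001]
ft_force: [-1.8, 0.3, 4.8]
width: 43.8
grasp_force: 30.0
```

Call:
move_arm --steps '[[[0,0,-0.1],0,0.7],[[0,0,-0.3],0,0.7],[[0,0,-0.5],0,0.7],[[0,0,-0.8],0,0.7],[[0,0,-0.8],0,0.7],[[0,0,-0.8],0,0.7],[[0,0,-0.8],0,0.7],[[0,0,-0.6],0,0.7],[[0,0,-0.3],0,0.7],[[0,0,0],0,0.7],[[0,0,0],0,0.7]]'

```text
t: 18.92
ee_pos: [506.5, -149.2, 145.3]
orientation: [2.51, 1.889, 0.0]
ft_force: [-0.4, 0.1, -1.4]
width: 43.7
grasp_force: 30.0
```

```bash
python3 -c "
from h import *
rel('class',-33,145)"
```

```text
class -33 t 18.92 pos [ 506.5 -149.2  145.3] shift [ 1.194e+01 -2.110e+00  1.000e-02] turn -6.17 shift after turn [1.133e+01 4.310e+00 1.000e-02] tilt 0.01 w 43.7 F [-0.4  0.1 -1.4]
```

Call:
move_arm --steps '[[[0,0,0],-0.5,0.7],[[0,0,0],-1,0.7],[[0,0,0],-1,0.7],[[0,0,0],-1,0.7],[[0,0,0],-1,0.7],[[0,0,0],-1,0.7],[[0.3,0.1,0],-0.67,0.7],[[0.6,0.2,0],0,0.7],[[0.9,0.4,0],0,0.7],[[1,0.4,0],0,0.7],[[1,0.4,0],0,0.7],[[1,0.4,0],0,0.7],[[1,0.4,0],0,0.7],[[1,0.4,0],0,0.7],[[1,0.4,0],0,0.7],[[1,0.4,0],0,0.7],[[1,0.4,0],0,0.7],[[0.9,0.2,0],0,0.7],[[0.5,0.2,0],0,0.7],[[0.1,0,0],0,0.7]]'

```text
t: 20.58
ee_pos: [538.5, 153.0, 144.1]
orientation: [-1.914, -2.49, 0.002]
ft_force: [0.0, 1.0, -1.3]
width: 44.0
grasp_force: 30.0
```

Call:
move_arm --steps '[[[0,0,0],0,0.7],[[0,0,0],0,0.7],[[0,0,0],0,0.7]]'

```text
t: 20.83
ee_pos: [538.7, 150.0, 145.0]
orientation: [-1.918, -2.488, 0.001]
ft_force: [-0.0, 0.2, -2.4]
width: 43.9
grasp_force: 30.0
```

```bash
python3 -c "
from h import *
rel('class',-33,22)"
```

```text
class -33 t 20.83 pos [538.7 150.  145. ] shift [0.08 0.01 4.92] turn -0.01 shift after turn [0.08 0.01 4.92] tilt 0.05 w 43.9 F [-0.   0.2 -2.4]
```

Call:
move_arm --steps '[[[0.08,0,0.3],0,0.7],[[0,0,0.6],0,0.7],[[0,0,0.8],0,0.7],[[0,0,0.8],0,0.7],[[0,0,0.6],0,0.7],[[0,0,0.4],0,0.7],[[0,0,0.3],0,0.7],[[0,0,0.3],0,0.7],[[0,0,0.3],0,0.7],[[0,0,0.2],0,0.7],[[0,0,0.1],0,0.7],[[0,0,0.1],0,0.7],[[0,0,0.1],0,0.7],[[0,0,0.04],0,0.7],[[0,0,0.04],0,0.7],[[0,0,0],0,0.7],[[0,0,0],0,0.7]]'

```text
t: 22.25
ee_pos: [538.6, 153.3, 21.0]
orientation: [1.917, 2.489, 0.0]
ft_force: [0.4, 0.2, -2.0]
width: 43.7
grasp_force: 30.0
```

Call:
move_arm --steps '[[[0,0,0.04],0,0.7],[[0,0,0.03],0,0.7],[[0,0,0],0,0.7],[[0,0,0],0,0.7]]'

```text
t: 22.58
ee_pos: [538.6, 153.3, 20.8]
orientation: [1.917, 2.489, 0.001]
ft_force: [-5.7, -1.3, 15.9]
width: 44.0
grasp_force: 30.1
```

Call:
move_arm --steps '[[[0,0,-0.02],0,0.6],[[0,0,0],0,0.4],[[0,0,0],0,0.3],[[0,0,0],0,0.2],[[0,0,0],0,0.2],[[0,0,-0.3],0,0.2],[[0,0,-0.6],0,0.2],[[0,0,-0.9],0,0.2],[[0,0,-0.9],0,0.2],[[0,0,-0.9],0,0.2],[[0,0,-0.7],0,0.2],[[0,0,-0.4],0,0.2],[[0,0,0],0,0.2],[[0,0,0],0,0.2]]'

```text
t: 23.75
ee_pos: [538.5, 153.2, 137.2]
orientation: [1.917, 2.488, 0.001]
ft_force: [0.9, 0.9, 0.7]
width: 70.0
grasp_force: 0.0
```

```bash
python3 -c "
from h import *
rel('stock',-33,137)"
```

```text
stock -33 t 23.75 pos [538.5 153.2 137.2] shift [-1.36e+01 -5.66e+00  1.00e-02] turn 6.15 shift after turn [-1.458e+01  2.100e+00  1.000e-02] tilt 0.04 w 70.0 F [0.9 0.9 0.7]
```

Call:
move_arm --steps '[[[0,0,0],0.5,0.2],[[0,0,0],1,0.2],[[0,0,0],1,0.2],[[0,0,0],1,0.2],[[0,0,0],1,0.2],[[0,0,0],1,0.2],[[-0.4,0.1,0],0.65,0.2],[[-0.8,0.1,0],0,0.2],[[-1,0.2,0],0,0.2],[[-1,0.2,0],0,0.2],[[-1,0.2,0],0,0.2],[[-1,0.2,0],0,0.2],[[-1,0.2,0],0,0.2],[[-1,0.2,0],0,0.2],[[-1,0.2,0],0,0.2],[[-1,0.2,0],0,0.2],[[-1,0.1,0],0,0.2],[[-1,0.1,0],0,0.2],[[-1,0.1,0],0,0.2],[[-1,0,0],0,0.2]]'

```text
t: 25.42
ee_pos: [497.7, -179.4, 135.4]
orientation: [-2.507, -1.89, 0.002]
ft_force: [0.8, 0.4, -0.1]
width: 70.3
grasp_force: 0.0
```

Call:
move_arm --steps '[[[-0.8,0,0],0,0.2],[[-0.4,0,0],0,0.2],[[-0.2,0,0],0,0.2],[[0,0,0],0,0.2],[[0,0,0],0,0.2]]'

```text
t: 25.83
ee_pos: [489.0, -211.5, 136.5]
orientation: [-2.508, -1.891, 0.0]
ft_force: [-0.2, -0.1, -0.1]
width: 70.1
grasp_force: 0.0
```

```bash
python3 -c "
from h import *
rel('stock',-33,20)"
```

```text
stock -33 t 25.83 pos [ 489.  -211.5  136.5] shift [-0.02 -0.01  4.66] turn 0.0 shift after turn [-0.02 -0.01  4.66] tilt 0.06 w 70.1 F [-0.2 -0.1 -0.1]
```

Call:
move_arm --steps '[[[0,0,0.4],0,0.2],[[0,0,0.8],0,0.2],[[0,0,0.9],0,0.2],[[0,0,0.9],0,0.2],[[0,0,0.7],0,0.2],[[0,0,0.5],0,0.2],[[0,0,0.3],0,0.2],[[0,0,0.15],0,0.2],[[0,0,0],0,0.2],[[0,0,0],0,0.7],[[0,0,0],0,0.7],[[0,0,0],0,0.7],[[0,0,0],0,0.7],[[0,0,0],0,0.7],[[0,0,0],0,0.7]]'

```text
t: 27.08
ee_pos: [489.5, -212.4, 21.4]
orientation: [2.508, 1.891, 0.001]
ft_force: [-0.8, -0.5, 5.3]
width: 43.7
grasp_force: 30.0
```

Call:
move_arm --steps '[[[0,0,-0.1],0,0.7],[[0,0,-0.3],0,0.7],[[0,0,-0.5],0,0.7],[[0,0,-0.8],0,0.7],[[0,0,-0.8],0,0.7],[[0,0,-0.8],0,0.7],[[0,0,-0.8],0,0.7],[[0,0,-0.6],0,0.7],[[0,0,-0.3],0,0.7],[[0,0,0],0,0.7],[[0,0,0],0,0.7]]'

```text
t: 28.0
ee_pos: [488.9, -212.1, 145.7]
orientation: [2.508, 1.891, -0.0]
ft_force: [0.6, 0.0, -3.4]
width: 43.5
grasp_force: 30.0
```

```bash
python3 -c "
from h import *
rel('class',33,145)"
```

```text
class 33 t 28.0 pos [ 488.9 -212.1  145.7] shift [16.82 -3.45  0.03] turn -6.15 shift after turn [16.22  5.63  0.03] tilt 0.0 w 43.5 F [ 0.6  0.  -3.4]
```

Call:
move_arm --steps '[[[0,0,0],-0.5,0.7],[[0,0,0],-1,0.7],[[0,0,0],-1,0.7],[[0,0,0],-1,0.7],[[0,0,0],-1,0.7],[[0,0,0],-1,0.7],[[0.3,0.1,0],-0.65,0.7],[[0.6,0.2,0],0,0.7],[[0.9,0.3,0],0,0.7],[[1,0.4,0],0,0.7],[[1,0.4,0],0,0.7],[[1,0.4,0],0,0.7],[[1,0.4,0],0,0.7],[[1,0.4,0],0,0.7],[[1,0.4,0],0,0.7],[[1,0.4,0],0,0.7],[[1,0.4,0],0,0.7],[[1,0.4,0],0,0.7],[[1,0.4,0],0,0.7],[[1,0.3,0],0,0.7]]'

```text
t: 29.67
ee_pos: [525.6, 129.7, 144.2]
orientation: [-1.916, -2.488, 0.003]
ft_force: [0.5, -0.5, -2.9]
width: 43.3
grasp_force: 30.0
```

Call:
move_arm --steps '[[[1,0.3,0],0,0.7],[[0.9,0.3,0],0,0.7],[[0.8,0.2,0],0,0.7],[[0.5,0.1,0],0,0.7],[[0.2,0,0],0,0.7],[[0,0,0],0,0.7],[[0,0,0],0,0.7],[[0,0,0],0,0.7]]'

```text
t: 30.33
ee_pos: [526.2, 215.3, 145.5]
orientation: [-1.918, -2.488, 0.001]
ft_force: [-0.9, -0.2, -2.3]
width: 43.6
grasp_force: 30.0
```

```bash
python3 -c "
from h import *
rel('class',33,22)"
```

```text
class 33 t 30.33 pos [526.2 215.3 145.5] shift [ 0.07 -0.17  4.94] turn -0.01 shift after turn [ 0.07 -0.17  4.94] tilt 0.05 w 43.6 F [-0.9 -0.2 -2.3]
```

Call:
move_arm --steps '[[[0.02,-0.15,0.2],0,0.7],[[0,0,0.6],0,0.7],[[0,0,0.8],0,0.7],[[0,0,0.8],0,0.7],[[0,0,0.6],0,0.7],[[0,0,0.5],0,0.7],[[0,0,0.3],0,0.7],[[0,0,0.3],0,0.7],[[0,0,0.3],0,0.7],[[0,0,0.2],0,0.7],[[0,0,0.1],0,0.7],[[0,0,0.1],0,0.7],[[0,0,0.1],0,0.7],[[0,0,0.04],0,0.7],[[0,0,0.04],0,0.7],[[0,0,0],0,0.7],[[0,0,0],0,0.7]]'

```text
t: 31.75
ee_pos: [522.8, 216.0, 21.5]
orientation: [1.917, 2.489, 0.001]
ft_force: [-0.0, -0.2, -2.9]
width: 43.6
grasp_force: 30.0
```

Call:
move_arm --steps '[[[0,0,0.03],0,0.7],[[0,0,0.02],0,0.7],[[0,0,0],0,0.7],[[0,0,0],0,0.7]]'

```text
t: 32.08
ee_pos: [522.9, 216.0, 21.4]
orientation: [1.917, 2.489, 0.001]
ft_force: [-4.0, -1.2, 10.3]
width: 43.5
grasp_force: 30.0
```

Contact at the grip height, so the bottle is fully down. Release, rise and go for green.

Call:
move_arm --steps '[[[0,0,0],0,0.6],[[0,0,0],0,0.4],[[0,0,0],0,0.3],[[0,0,0],0,0.2],[[0,0,0],0,0.2],[[0,0,-0.3],0,0.2],[[0,0,-0.6],0,0.2],[[0,0,-0.9],0,0.2],[[0,0,-0.9],0,0.2],[[0,0,-0.9],0,0.2],[[0,0,-0.7],0,0.2],[[0,0,-0.4],0,0.2],[[0,0,0],0,0.2],[[0,0,0],0,0.2]]'

```text
t: 33.25
ee_pos: [522.7, 215.9, 137.7]
orientation: [1.917, 2.489, 0.001]
ft_force: [0.7, -0.6, -0.8]
width: 70.3
grasp_force: 0.0
```

```bash
python3 -c "
from h import *
rel('stock',-99,137)"
```

```text
stock -99 t 33.25 pos [522.7 215.9 137.7] shift [-18.46  -7.04   0.02] turn 6.15 shift after turn [-19.46   3.4    0.02] tilt 0.04 w 70.3 F [ 0.7 -0.6 -0.8]
```

Call:
move_arm --steps '[[[0,0,0],0.5,0.2],[[0,0,0],1,0.2],[[0,0,0],1,0.2],[[0,0,0],1,0.2],[[0,0,0],1,0.2],[[0,0,0],1,0.2],[[-0.4,0.1,0],0.65,0.2],[[-0.8,0.1,0],0,0.2],[[-1,0.2,0],0,0.2],[[-1,0.2,0],0,0.2],[[-1,0.2,0],0,0.2],[[-1,0.2,0],0,0.2],[[-1,0.2,0],0,0.2],[[-1,0.2,0],0,0.2],[[-1,0.2,0],0,0.2],[[-1,0.2,0],0,0.2],[[-1,0.2,0],0,0.2],[[-1,0.2,0],0,0.2],[[-1,0.2,0],0,0.2],[[-1,0.2,0],0,0.2]]'

```text
t: 34.92
ee_pos: [493.6, -120.2, 136.0]
orientation: [-2.507, -1.89, 0.003]
ft_force: [-0.0, -0.3, -0.3]
width: 70.4
grasp_force: 0.0
```

Call:
move_arm --steps '[[[-1,0.2,0],0,0.2],[[-1,0.2,0],0,0.2],[[-1,0.2,0],0,0.2],[[-1,0.2,0],0,0.2],[[-1,0,0],0,0.2],[[-0.7,0,0],0,0.2],[[-0.4,0,0],0,0.2],[[-0.15,0,0],0,0.2],[[0,0,0],0,0.2],[[0,0,0],0,0.2],[[0,0,0],0,0.2]]'

```text
t: 35.83
ee_pos: [471.3, -274.0, 137.3]
orientation: [-2.507, -1.892, 0.0]
ft_force: [0.4, -0.0, 0.0]
width: 70.3
grasp_force: 0.0
```

```bash
python3 -c "
from h import *
rel('stock',-99,20)"
```

```text
stock -99 t 35.83 pos [ 471.3 -274.   137.3] shift [-0.06 -0.02  4.69] turn 0.01 shift after turn [-0.06 -0.02  4.69] tilt 0.04 w 70.3 F [ 0.4 -0.   0. ]
```

Call:
move_arm --steps '[[[-0.03,0,0.4],0,0.2],[[0,0,0.8],0,0.2],[[0,0,0.9],0,0.2],[[0,0,0.9],0,0.2],[[0,0,0.7],0,0.2],[[0,0,0.5],0,0.2],[[0,0,0.3],0,0.2],[[0,0,0.15],0,0.2],[[0,0,0],0,0.2],[[0,0,0],0,0.7],[[0,0,0],0,0.7],[[0,0,0],0,0.7],[[0,0,0],0,0.7],[[0,0,0],0,0.7],[[0,0,0],0,0.7]]'

```text
t: 37.08
ee_pos: [471.1, -275.8, 21.9]
orientation: [2.508, 1.891, 0.0]
ft_force: [-2.1, 0.6, 5.7]
width: 43.9
grasp_force: 30.0
```

Call:
move_arm --steps '[[[0,0,-0.1],0,0.7],[[0,0,-0.3],0,0.7],[[0,0,-0.5],0,0.7],[[0,0,-0.8],0,0.7],[[0,0,-0.8],0,0.7],[[0,0,-0.8],0,0.7],[[0,0,-0.8],0,0.7],[[0,0,-0.6],0,0.7],[[0,0,-0.3],0,0.7],[[0,0,0],0,0.7],[[0,0,0],0,0.7]]'

```text
t: 38.0
ee_pos: [471.0, -275.6, 146.6]
orientation: [2.508, 1.891, 0.0]
ft_force: [-0.0, 0.2, -2.3]
width: 43.7
grasp_force: 29.9
```

```bash
python3 -c "
from h import *
rel('class',99,145)"
```

```text
class 99 t 38.0 pos [ 471.  -275.6  146.6] shift [21.73 -4.81  0.06] turn -6.15 shift after turn [21.13  6.97  0.06] tilt 0.04 w 43.7 F [-0.   0.2 -2.3]
```

Call:
move_arm --steps '[[[0,0,0],-0.5,0.7],[[0,0,0],-1,0.7],[[0,0,0],-1,0.7],[[0,0,0],-1,0.7],[[0,0,0],-1,0.7],[[0,0,0],-1,0.7],[[0,0,0],-0.65,0.7],[[0.3,0.1,0],0,0.7],[[0.6,0.2,0],0,0.7],[[0.9,0.3,0],0,0.7],[[1,0.35,0],0,0.7],[[1,0.35,0],0,0.7],[[1,0.35,0],0,0.7],[[1,0.35,0],0,0.7],[[1,0.35,0],0,0.7],[[1,0.35,0],0,0.7],[[1,0.35,0],0,0.7],[[1,0.35,0],0,0.7],[[1,0.35,0],0,0.7],[[1,0.35,0],0,0.7]]'

```text
t: 39.67
ee_pos: [493.8, 37.4, 145.5]
orientation: [-1.919, -2.486, 0.002]
ft_force: [0.3, 0.1, -2.0]
width: 44.0
grasp_force: 29.9
```

Call:
move_arm --steps '[[[1,0.35,0],0,0.7],[[1,0.35,0],0,0.7],[[1,0.35,0],0,0.7],[[1,0.35,0],0,0.7],[[1,0.35,0],0,0.7],[[1,0.35,0],0,0.7],[[1,0.35,0],0,0.7],[[0.9,0.35,0],0,0.7],[[0.7,0,0],0,0.7],[[0.5,0,0],0,0.7],[[0.2,0,0],0,0.7],[[0,0,0],0,0.7],[[0,0,0],0,0.7],[[0,0,0],0,0.7],[[0,0,0],0,0.7]]'

```text
t: 40.92
ee_pos: [503.3, 277.4, 146.3]
orientation: [-1.919, -2.488, 0.0]
ft_force: [0.3, 0.8, -2.5]
width: 43.5
grasp_force: 29.9
```

```bash
python3 -c "
from h import *
rel('class',99,22)"
```

```text
class 99 t 40.92 pos [503.3 277.4 146.3] shift [0.08 0.08 4.97] turn -0.01 shift after turn [0.08 0.08 4.97] tilt 0.02 w 43.5 F [ 0.3  0.8 -2.5]
```

Call:
move_arm --steps '[[[0.04,0.07,0.2],0,0.7],[[0,0,0.6],0,0.7],[[0,0,0.8],0,0.7],[[0,0,0.8],0,0.7],[[0,0,0.6],0,0.7],[[0,0,0.5],0,0.7],[[0,0,0.3],0,0.7],[[0,0,0.3],0,0.7],[[0,0,0.3],0,0.7],[[0,0,0.2],0,0.7],[[0,0,0.1],0,0.7],[[0,0,0.1],0,0.7],[[0,0,0.1],0,0.7],[[0,0,0.04],0,0.7],[[0,0,0.04],0,0.7],[[0,0,0],0,0.7],[[0,0,0],0,0.7]]'

```text
t: 42.33
ee_pos: [504.8, 279.9, 22.1]
orientation: [1.917, 2.489, 0.001]
ft_force: [0.8, -0.5, -2.8]
width: 43.5
grasp_force: 29.9
```

Call:
move_arm --steps '[[[0,0,0.03],0,0.7],[[0,0,0.02],0,0.7],[[0,0,0],0,0.7],[[0,0,0],0,0.7]]'

```text
t: 42.67
ee_pos: [504.8, 280.1, 21.8]
orientation: [1.917, 2.489, 0.001]
ft_force: [-4.1, -0.7, 9.8]
width: 43.9
grasp_force: 30.0
```

Call:
move_arm --steps '[[[0,0,0],0,0.6],[[0,0,0],0,0.4],[[0,0,0],0,0.3],[[0,0,0],0,0.2],[[0,0,0],0,0.2],[[0,0,-0.3],0,0.2],[[0,0,-0.6],0,0.2],[[0,0,-0.9],0,0.2],[[0,0,-0.9],0,0.2],[[0,0,-0.9],0,0.2],[[0,0,-0.9],0,0.2],[[0,0,-0.6],0,0.2],[[0,0,-0.4],0,0.2],[[0,0,0],0,0.2],[[0,0,0],0,0.2]]'

```text
t: 43.92
ee_pos: [504.7, 279.8, 158.3]
orientation: [1.917, 2.489, 0.001]
ft_force: [-0.6, -0.6, 0.1]
width: 70.4
grasp_force: 0.0
```

Call:
move_arm --steps '[[[0.3,-0.3,0],0,0.2],[[0.6,-0.6,0],0,0.2],[[0.9,-0.8,0],0,0.2],[[0.9,-0.8,0],0,0.2],[[0.9,-0.8,0],0,0.2],[[0.9,-0.8,0],0,0.2],[[0.9,-0.8,0],0,0.2],[[0.9,-0.8,0],0,0.2],[[0.9,-0.8,0],0,0.2],[[0.9,-0.8,0],0,0.2],[[0.9,-0.5,0],0,0.2],[[0.9,-0.3,0],0,0.2],[[0.6,0,0],0,0.2],[[0.3,0,0],0,0.2],[[0,0,0],0,0.2],[[0,0,0],0,0.2],[[0,0,0],0,0.2]]'

```text
t: 45.33
ee_pos: [240.4, 488.1, 157.6]
orientation: [1.918, 2.488, -0.002]
ft_force: [-0.4, -0.0, 0.0]
width: 70.2
grasp_force: 0.0
```

```bash
python3 - <<'E'
from h import *
D={n:cams.get_image(n) for n in("top","scene")};C={n:camof(n,D[n]) for n in D}
for b,y in zip(("blue","yellow","red","green"),(-99,-33,33,99)):
    g,_=hole("class",y);M={}
    for n in C:
        u=proj(C[n],[[*g,97]])[0];pix=np.zeros((420,560),np.uint8);cv2.circle(pix,tuple(int(v) for v in u.round()),16,1,-1)
        try: M[n]=mbb(capmask(D[n]["image"],b,pix>0))
        except Exception as e: print(b,n,"none")
    f=lambda p:np.concatenate([bb(proj(C[n],cyl(p[0],p[1],p[2]-25,p[2],13.5)))-M[n] for n in M])
    o=least_squares(f,[*g,105],loss="soft_l1");print(b,g.round(1),o.x.round(1),f(o.x).round(1))
a=cv2.resize(D["top"]["image"][110:260,90:330],(400,250));b=cv2.resize(D["scene"]["image"][100:320,130:430],(400,293))
cv2.imwrite("pics/end.png",np.hstack([np.pad(a,((0,43),(0,0),(0,0))),b])[:,:,::-1]);print(ctrl.get_obs()["ee_pos"])
E
```

```text
blue [555.3  88.3] [556.1  89.2 111. ] [ 1.4  0.2  0.2 -0.8 -0.7 -0.  -1.2 -0. ]
yellow [538.4 152.1] [539.1 152.2 110.8] [ 0.7  0.3  0.3 -0.9 -0.6  0.  -0.8 -0.1]
red [521.6 215.9] [522.4 218.3 111. ] [ 0.5  0.2  0.9 -1.2 -1.3 -0.5 -1.2  0.3]
green [504.7 279.7] [502.5 279.9 113.6] [ 0.  -0.5  1.3 -0.  -1.  -0.4 -0.5  0.3]
[240.51282876 488.16494265 157.88349154]
```

View pics/end.png

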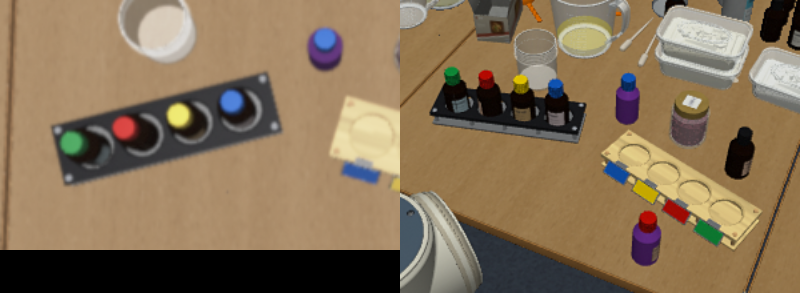

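All four bottles stand upright in the black rack. Seen from the robot, left to right, they are green, red, yellow, blue, with cap tops at about 111 mm (fully down). The stock rack is empty and the arm is clear.

```bash
python3 -c "
from workcell import ctrl
print(ctrl.close_job())"
```

```text
the job is handed in; nothing more can be done
None
```

I moved all four bottles into the black class rack in reversed order (green, red, yellow, blue from the robot's left), all upright, fully down and released, and handed the job in at about 45 s; no verdict came back.

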